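# Back off a retractor's knurled locking screw and slide its centre blade open for washing

## Task

Make the abdominal retractor in the holding cradle ready for washing with the fingertips alone, grasping nothing: press lightly on the rim of the knurled locking screw and roll it round anticlockwise (seen from above) until it is three full turns from tight, give or take a quarter turn, because it drops out of its thread at four. Then push the upturned thumb tab toward the screw until the centre blade stands at the far end of its travel. Do not lift the retractor or press it hard into its soft pads, do not force the blade while it is locked, and leave the things lying around alone.

Things in the scene. Friction and masses are not known exactly. Their poses are not given: they have to be found in the camera images.
- cradle: Fixed aluminium stand, base 125 x 235 x 8 mm, with two saddles with soft blue pads, carrying a steel retractor (rails along y, axes 95 mm high). Origin: centre of the base's underside. x points away from the robot along the blade's stem, from thumb tab past screw to blade; z up. The screw's axis is vertical through the origin. Yaw varies within 0.3; all on the cradle turns with it.
- screw_top (a point): Centre of the flat top of the screw's head, 132 mm high when tight; it rises 1.5 mm a turn. Head: steel disc, 48 mm wide, 14 mm high, knurled rim, red mark on top; nothing above it, 50 mm free beside it. Friction 0.03 N m: a fingertip pressed near the rim on top with 8 to 15 N (or on its side) and led round the axis turns it, with some slip: count turns on the screw.
- locking_screw (a joint): Turn of the screw, rad: 0 fully tight, growing anticlockwise seen from above (loosening), with three turns at 18.85 and the end of its thread at 25.1. At 0 the red mark points along -x of the cradle, to the thumb tab. Starts between 0 and 0.3; stays where it is left.
- tab (a point): Middle of the face to push (on the cradle's -x side) of the thumb tab: an upturned steel plate 30 mm wide, 4 mm thick, from 100 to 126 mm high, at the near end of the centre blade's flat stem; this point is 117 mm high. With the blade at 0 it lies 97 mm from the screw's axis. Nothing stands on its -x side.
- centre_blade (a joint): How far the centre blade has been pushed, m, along +x of the cradle: 0 nearest, 0.045 at its far stop. It starts between 0 and 0.010. While the screw is tight its tip bites on the stem and the blade is locked; once loosened it slides against about 1.5 N and stays where it is left.
- retractor (a joint): Height of the retractor frame on its pads, m: 0 at rest, negative when pressed down (the pads give 1 mm for each 3 N and bottom out at -0.010), positive when lifted.
- thumb_forceps: Loose steel thumb forceps, 151 mm long, 14 mm high, lying on the surface. Leave alone. Origin: centre of the underside.
- steel_bowl: Loose open steel bowl, 91 mm diameter, 36 mm high. Leave alone. Origin: centre of the underside.
- green_brush: Loose green cleaning brush, 170 mm long, 18 mm high, lying on the surface. Leave alone. Origin: centre of the underside.
- red_marker: Loose red marker pen, 134 mm long, 14 mm high, lying on the surface. Leave alone. Origin: centre of the underside.

How it is judged:
By the outcome, as a careful person would: the job done as asked, in the order asked, and still so for the second after the job is handed in, with the robot touching nothing.
It also fails if it takes over 66 s, if anything falls off the work surface, if the arm or the gripper's body presses on something with over 40 N, if the wrist force passes 120 N, or if a joint passes its speed limit or range.

## Robot

A 6-joint arm with a two-finger parallel gripper is mounted at the origin on a cart in front of the work surface, level with it; the furniture and walls round the work are solid. World frame = base frame: x ahead of the robot, y to its left, z up, the work surface at z = 0. Lengths are in m, angles in rad, forces in N, time in s.
With the tool pointing down it reaches from about 0.4 to 0.925 m from the base axis. Payload 12.5 kg.
Tool frame: the origin (TCP) lies between the finger pads, 19 mm behind the fingertips; this is the grasp point; z points along the fingers, y is the line along which they close (so a half turn about z gives the same grasp; the last joint's range is limited). The gripper opens to 95 mm and grips with 3 to 60 N. Pads are 20 mm wide; open, the fingers measure 119 mm over their backs; the gripper's body (75 mm by 180 mm) begins 59 mm behind the grasp point.
Start: joints at [-1.348, 0.491, 1.559, -0, 1.092, -0.106], TCP at [0.202, -0.592, 0.233] pointing down, gripper open.
Joint ranges: [-3.1, 3.1], [-0.84, 2.19], [0.05, 2.79], [-1.13, 4.28], [0.06, 2.93], [-2.69, 2.69]. Speed limits (rad/s): [2.22, 2.22, 2.79, 3.14, 3.14, 3.14].

## Interface

Orientations are given as [roll, pitch, yaw] about the fixed x, y, z axes, in that order (R = Rz(yaw) Ry(pitch) Rx(roll)).
In Python, from plant import robot gives the robot as it stands. Calls block until the motion is done:
- robot.goto(position, orientation): joint-space move of the TCP to a pose.
- robot.move_l(position, ori=None, vel=0.15, until_force=None): straight line of the TCP; ori=None keeps the orientation; vel is the mean speed in m/s. With until_force (N) it stops when the force on the tool has changed by that much, and returns True; else False.
- robot.move_joints(angles): joint-space move.
- robot.release() and robot.close_gripper(): open the fingers fully, or close them until they stop; the grip force is fixed at half the most.
- robot.wait(seconds).
- robot.inverse_kinematics(position, orientation): joint angles nearest the present ones, or None.
- robot.observe(): the state.
- robot.grab_frame(name): name is "scene" or "top" or "wrist"; returns the picture (400x640x3 uint8, red, green, blue); there is no depth.
- robot.camera_params(name): a dict with "fx", "fy", "cx", "cy" (pixels), "distortion" ([k1, k2, p1, p2, k3] as OpenCV has them; the pictures are not rectified), "origin" and "orientation" of the camera in the world. Camera axes: x right, y down, z forward; pixel columns grow to the right and rows downward; lengths in m; the calibration is good to about 2 mm. A picture is of the moment at which its call begins: read the wrist's pose just before it. camera_params takes no time and is no camera call; for the wrist camera it gives the pose at the moment of the call.
A pose or a line that the arm cannot do raises robot.IKError and nothing moves.
- robot.sign_off(): hands the job in; it is judged then, once.
Trained networks look in the newest picture that a camera, given by its name, has taken for a name from the list of things; names that differ only in an ending like _2 or _b are one class to them, and where a whole thing is asked for, a point or a joint stands for the part that bears it (a point fixed in the world has none). Each returns a list of dicts, best first, with "conf" (0 to 1); they miss things now and then, are a little off and sometimes report something else, mostly with a low value. They report only what shows in the picture. A call takes as long as a camera call.
- robot.cut_out(camera, thing): "pixels" (400x640 bool, what is visible of it) and "at" ([column, row] in pixels, amid what is visible of it).
- robot.tip_of(camera, thing): "at" ([column, row] in pixels: a listed point, or the origin of a listed thing).
The state is a dict: "clock": time; "joint_positions": joint angles; "qvel": joint speeds; "effort": joint torques, N m; "tool_pos": TCP position; "eef_rot": TCP orientation; "ft_force": force on the tool from outside, world axes, zero at the start; "ft_torque": the same for the moment, N m; "width": finger opening in m; "grasp_force": force on a finger pad.
Only numpy, scipy, OpenCV 4.12 (cv2) and the standard library are available. Lean on these libraries where they do the work, as an engineer would, in place of code of your own. Each camera call takes 0.05 s, during which the arm holds its last target. There are 200 camera calls.

## Working session

There is one attempt and no reset: what is moved stays moved. The work goes in short steps, each a Python script; the robot and the scene stay as the last script left them, time stands still between calls to the robot, and variables do not carry over. Pictures are saved under pics/ and viewed, at most 10 in all, crops included, and the job is handed in when it is done.

```bash
ls; mkdir -p pics
cat > h.py <<'E'
import numpy as np, cv2
from scipy.spatial.transform import Rotation as R
from plant import robot
def ray(cam, px, p=None):
    p = p or robot.camera_params(cam)
    K=np.array([[p['fx'],0,p['cx']],[0,p['fy'],p['cy']],[0,0,1]])
    u=cv2.undistortPoints(np.array([[px]],float),K,np.array(p['distortion'],float))[0,0]
    o=np.array(p['orientation'],float)
    M=o if o.shape==(3,3) else R.from_euler('xyz',o).as_matrix()
    return np.array(p['origin']), M@np.array([u[0],u[1],1])
def at_z(cam,px,z,p=None):
    o,d=ray(cam,px,p); return o+d*(z-o[2])/d[2]
E
python3 - <<'E'
from h import *
print(robot.observe()); 
for c in ("top","scene"):
    im=robot.grab_frame(c); cv2.imwrite(f"pics/{c}0.png",im[:,:,::-1]); print(robot.camera_params(c))
    for t,z in (("screw_top",.132),("tab",.117),("cradle",0),("thumb_forceps",0),("steel_bowl",0),("green_brush",0),("red_marker",0)):
        for r in robot.tip_of(c,t)[:2]: print(c,t,r,at_z(c,r['at'],z).round(4))
E
```

```text
pics
plant.py
{'clock': 0.0, 'joint_positions': array([-1.34759738e+00,  4.91562016e-01,  1.55946215e+00, -2.53207030e-05,
        1.09167080e+00, -1.05577057e-01]), 'qvel': array([ 1.96623571e-04,  1.19256207e-04, -6.28630068e-05,  1.29289269e-03,
        9.25870036e-04, -5.58506136e-04]), 'effort': array([-3.03803827e-04, -6.12637281e+01, -2.58177602e+01,  6.92003011e-02,
        4.83433949e-02, -7.90552281e-05]), 'tool_pos': array([ 0.20178318, -0.59129568,  0.23285583]), 'eef_rot': array([-3.14049411e+00, -9.38309072e-05,  3.28787638e-01]), 'ft_force': array([0.66769915, 0.20490513, 0.01645764]), 'ft_torque': array([-0.008695  ,  0.0094906 , -0.02100803]), 'grasp_force': 0.0, 'width': 0.09493918194484288}
{'fx': 421.6494982535518, 'fy': 421.6494982535518, 'cx': 321.44305436882286, 'cy': 199.91644450147723, 'distortion': array([0.01302695, 0.        , 0.        , 0.        , 0.        ]), 'origin': array([ 0.32818742, -0.30210811,  0.94546735]), 'orientation': array([-2.9753655 ,  0.02139062, -1.55679225])}
top screw_top {'at': [309.1, 160.7], 'conf': 0.87} [ 0.5433 -0.2571  0.132
[... 553 characters left out ...]
2796037204874, 'fy': 368.42796037204874, 'cx': 316.48723253977766, 'cy': 197.35757981086428, 'distortion': array([0.00675044, 0.        , 0.        , 0.        , 0.        ]), 'origin': array([-0.02942461, -0.78696405,  0.71794552]), 'orientation': array([-2.30165224, -0.00700618, -0.7975493 ])}
scene thumb_forceps {'at': [339.5, 296.0], 'conf': 0.67} [ 0.3459 -0.5     0.    ]
scene steel_bowl {'at': [230.0, 199.7], 'conf': 0.63} [ 0.364  -0.0607  0.    ]
scene steel_bowl {'at': [338.7, 296.3], 'conf': 0.52} [ 0.3441 -0.4992  0.    ]
scene green_brush {'at': [248.6, 227.7], 'conf': 0.73} [ 0.3329 -0.1872  0.    ]
scene red_marker {'at': [390.4, 267.4], 'conf': 0.53} [ 0.4916 -0.5345 -0.    ]
```

View pics/top0.png

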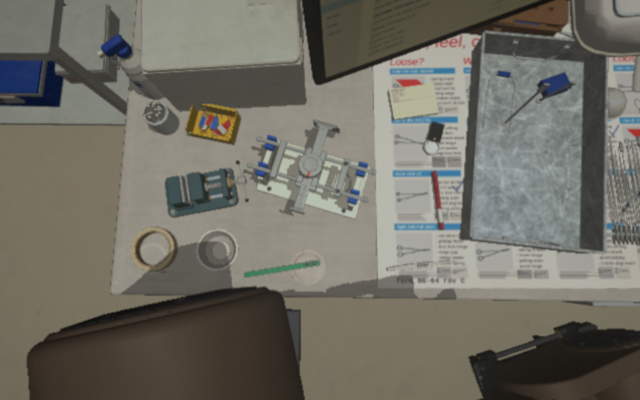

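View pics/scene0.png

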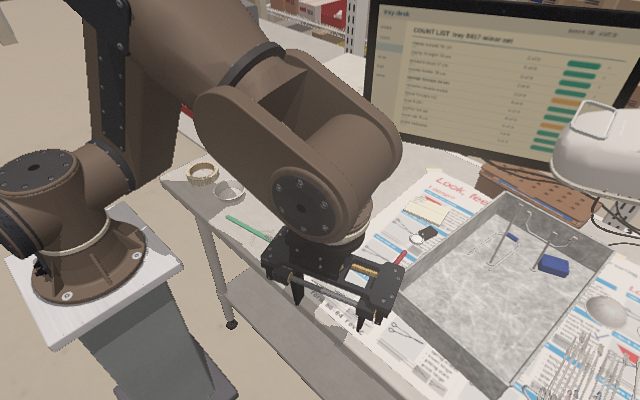

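The top view shows the screw at about (309,162), its red mark just below, and the tab near (296,211). The stem slopes to about yaw −0.25. The loose things are all clear of the cradle. In the scene view the arm hides the cradle, so I'll use the wrist camera next.

Run:
```python
from h import *
p=robot.camera_params('wrist'); s=robot.observe()
M=R.from_euler('xyz',s['eef_rot']).as_matrix()
print('cam in tool',M.T@(p['origin']-s['tool_pos']),(M.T@R.from_euler('xyz',p['orientation']).as_matrix()).round(3),p['fx'],p['cx'],p['cy'])
robot.close_gripper()
robot.goto([0.46,-0.24,0.36],[np.pi,0,-0.25])
s=robot.observe();print(s['clock'],s['tool_pos'],s['joint_positions'],s['width'])
im=robot.grab_frame('wrist'); cv2.imwrite("pics/w1.png",im[:,:,::-1])
for t,z in (("screw_top",.132),("tab",.117),("cradle",0)):
    for r in robot.tip_of('wrist',t)[:2]: print(t,r,at_z('wrist',r['at'],z).round(4))
```

```text
cam in tool [ 0.06879439 -0.00194735 -0.15055112] [[-0.001 -0.97  -0.244]
 [ 1.    -0.001  0.001]
 [-0.001 -0.244  0.97 ]] 344.7505671401829 315.4313994379329 198.48614552731863
3.9833 [ 0.45983334 -0.24053055  0.35971089] [-6.09217444e-01  2.26956732e-01  1.62559282e+00 -1.21873273e-04
  1.28945024e+00  1.21191129e+00] 0.0003765535984899944
screw_top {'at': [317.5, 103.4], 'conf': 0.77} [ 0.5336 -0.2603  0.132 ]
tab {'at': [313.1, 190.7], 'conf': 0.74} [ 0.4396 -0.231   0.117 ]
tab {'at': [514.2, 89.2], 'conf': 0.59} [ 0.4954 -0.4738  0.117 ]
cradle {'at': [314.1, 106.0], 'conf': 0.65} [ 0.5341 -0.2561  0.    ]
```

View pics/w1.png

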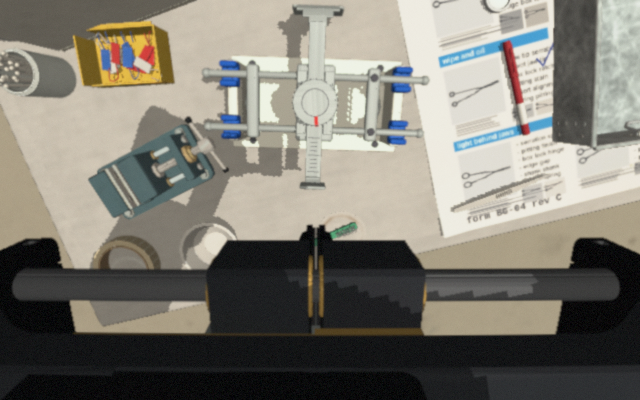

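The wrist view shows the screw disc centred near (315,102) with its red mark at (316,120), pointing at the tab near (313,187). Next I'll take a closer view to refine the axis and yaw.

```bash
cat >> h.py <<'E'
def disc(im,p,z,c0,r=0.024):
    """refine: rectified 0.25 mm/px patch of the plane z about c0; world x up, y left"""
    n=400; g=(np.arange(n)-n/2)*0.00025
    X=np.stack([c0[0]-np.repeat(g[:,None],n,1), c0[1]-np.repeat(g[None],n,0), np.full((n,n),z)],-1).reshape(-1,3)
    Mw=R.from_euler('xyz',p['orientation']).as_matrix().T
    K=np.array([[p['fx'],0,p['cx']],[0,p['fy'],p['cy']],[0,0,1]])
    uv,_=cv2.projectPoints(X,cv2.Rodrigues(Mw)[0],-Mw@p['origin'],K,np.array(p['distortion']))
    uv=uv.reshape(n,n,2).astype(np.float32)
    return cv2.remap(im,uv[...,0],uv[...,1],cv2.INTER_LINEAR)
def patch_xy(px,c0): return np.array([c0[0]-(px[1]-200)*0.00025, c0[1]-(px[0]-200)*0.00025])
E
python3 - <<'E'
from h import *
robot.goto([0.505,-0.25,0.28],[np.pi,0,-0.25])
p=robot.camera_params('wrist'); im=robot.grab_frame('wrist'); cv2.imwrite("pics/w2.png",im[:,:,::-1])
print(robot.observe()['clock'])
for t,z in (("screw_top",.132),("tab",.117)):
    for r in robot.tip_of('wrist',t)[:1]: print(t,r,at_z('wrist',r['at'],z,p).round(4))
for r in robot.cut_out('wrist','screw_top')[:1]:
    m=r['pixels'].astype(np.uint8); c=max(cv2.findContours(m,0,2)[0],key=cv2.contourArea); print(r['conf'],m.sum(),cv2.fitEllipse(c), at_z('wrist',cv2.fitEllipse(c)[0],.132,p))
c0=[.537,-.259]
pa=disc(im,p,.132,c0)[:,:,::-1]; cv2.imwrite('pics/p2.png',np.hstack([pa,cv2.resize(im[:250,150:490,::-1],(400,400*250//340)).copy() if 0 else pa]))
np.save('w2.npy',im)
g=cv2.medianBlur(cv2.cvtColor(pa,cv2.COLOR_BGR2GRAY),5)
print(cv2.HoughCircles(g,cv2.HOUGH_GRADIENT,1,30,param1=60,param2=20,minRadius=80,maxRadius=105))
E
```

```text
4.6917
screw_top {'at': [316.9, 155.0], 'conf': 0.71} [ 0.5352 -0.2575  0.132 ]
tab {'at': [317.7, 142.5], 'conf': 0.61} [ 0.5441 -0.2606  0.117 ]
0.7 3184 ((312.8233642578125, 76.38443756103516), (83.00247955322266, 98.29540252685547), 34.1640625) [ 0.59871644 -0.27021558  0.132     ]
[[[187.5 197.5  90.1]]]
```

View pics/w2.png

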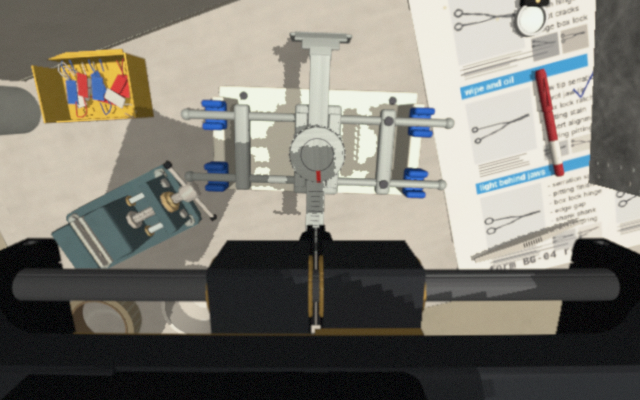

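View pics/p2.png

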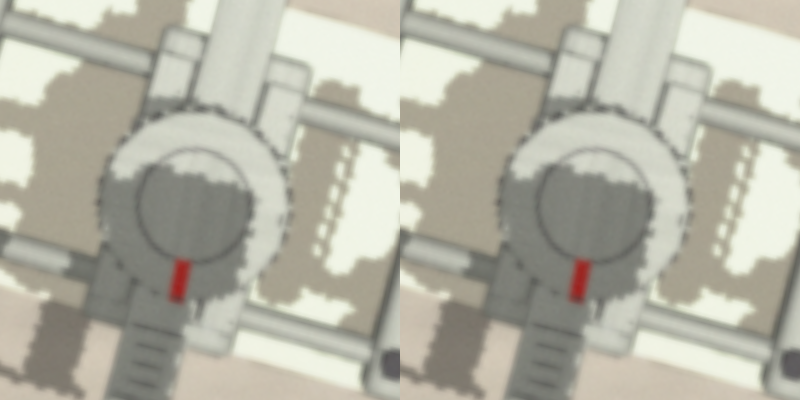

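In the rectified patch the disc centre is at (195,205) px with a radius of 96 px, which matches 24 mm. That puts the axis at (0.5358, −0.2578). The mark at (181,282) and the rail slope give a yaw of about −0.28 and a screw angle of about 0.1. Now I'll touch the rim with a tilted fingertip corner and try a quarter turn.

```bash
cat >> h.py <<'E'
C=np.array([0.5358,-0.2578]); ORI=[np.pi+0.2,-0.22,-0.28]
MT=R.from_euler('xyz',ORI).as_matrix()
cor=np.array([[a,b,.019] for a in(-.01,.01) for b in(-.012,.012)])@MT.T
TIP=cor[cor[:,2].argmin()]          # lowest corner relative to TCP, world
def tcp(phi,z,r=0.016): return np.array([C[0]+r*np.cos(phi),C[1]+r*np.sin(phi),z])-TIP
def tipz(): return robot.observe()['tool_pos'][2]+TIP[2]
def sweep(phi,ang,z,n,F=10.,vel=0.1,r=.016,log=True):
    for k in range(n):
        phi+=ang/n; z+=0.0015*ang/n/2/np.pi
        robot.move_l(tcp(phi,z,r),vel=vel)
        f=robot.observe()['ft_force']-F0(); 
        if log: print(round(phi,2),round(z*1e3,2),f.round(1),round(robot.observe()['clock'],2))
        if f[2]>22: raise SystemExit('too hard')
        z+=np.clip((f[2]-F)/3000*.5,-.001,.001)
    return phi,z
def F0(): return np.load('f0.npy')
E
python3 - <<'E'
from h import *
print(TIP)
phi=np.pi*1.0
robot.goto(tcp(phi,.150),ORI); robot.wait(.2)
f0=robot.observe()['ft_force']; np.save('f0.npy',f0); print(f0,robot.observe()['clock'])
hit=robot.move_l(tcp(phi,.126),vel=0.03,until_force=5)
f=robot.observe()['ft_force']-f0; print(hit,tipz(),f,robot.observe()['clock'])
if hit:
    z=tipz()-(10-f[2])/3000
    robot.move_l(tcp(phi,z),vel=.03); print((robot.observe()['ft_force']-f0).round(1))
    phi,z=sweep(phi,np.pi/2,z,6); np.save('st.npy',[phi,z])
    p=robot.camera_params('wrist'); im=robot.grab_frame('wrist')
    pa=disc(im,p,.130,C); cv2.imwrite('pics/p3.png',np.hstack([pa,im[:400,120:520]])[:,:,::-1])
E
```

```text
[-0.00718046 -0.00624493 -0.02268131]
[ 0.93122215  0.54076468 -0.02708524] 5.5583
True 0.1276920178179927 [-1.84387506e+00 -6.38009136e-03  6.85454798e+00] 6.2583
[-4.3  1.3  8.4]
3.4 126.71 [-4.9  1.   8.6] 6.76
3.67 126.54 [-3.9  0.5  9.3] 7.01
3.93 126.48 [-4.2  1.6  9.7] 7.26
4.19 126.5 [-4.2  1.7  9.3] 7.51
4.45 126.45 [-3.9  1.3  9.5] 7.76
4.71 126.43 [-4.6  1.3  9.4] 8.01
```

View pics/p3.png

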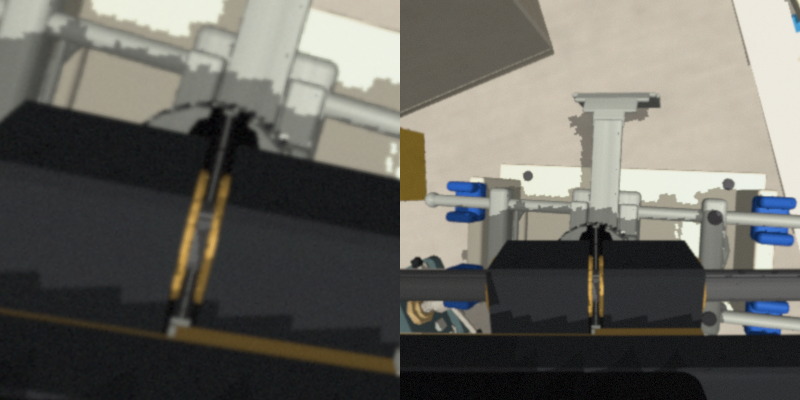

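The rear part of the head, with the mark, is hidden by the gripper; only the front rim shows, near (215,115) in the patch. I'll lift and read the mark automatically.

```bash
cat >> h.py <<'E'
def look(ztop=.133,save=None):
    """mark angle (cradle, mod 2pi) from a view behind; world angle of mark minus (pi+yaw)"""
    robot.goto([C[0]-.032,C[1]+.008,.28],[np.pi,0,-0.25])
    p=robot.camera_params('wrist'); im=robot.grab_frame('wrist')
    pa=disc(im,p,ztop,C)
    if save: cv2.imwrite(save,pa[:,:,::-1])
    q=pa.astype(int); m=(q[...,0]>q[...,1]+60)&(q[...,0]>q[...,2]+60)
    yy,xx=np.nonzero(m); d=np.hypot(xx-200,yy-200); k=d<100
    a=np.arctan2(-(xx[k].mean()-200),-(yy[k].mean()-200))
    print('mark px',k.sum(),xx[k].mean(),yy[k].mean(),'theta',((a-np.pi+.28)+.3)%(2*np.pi)-.3,'t',robot.observe()['clock'])
E
python3 - <<'E'
from h import *
phi,z=np.load('st.npy')
robot.move_l(tcp(phi,.145),vel=.15); robot.wait(.1); print((robot.observe()['ft_force']-F0()).round(2))
look(save='pics/p4.png')
E
```

```text
[-0.59 -0.74 -0.14]
mark px 625 252.48 255.1904 theta 1.0402303577295562 t 9.0333
```

View pics/p4.png

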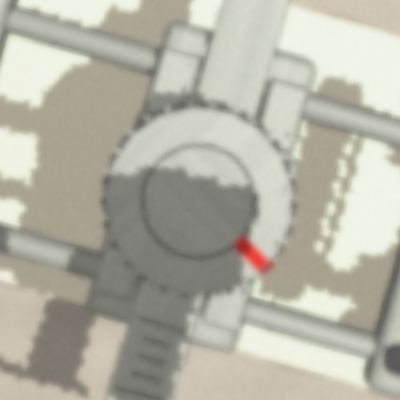

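The screw turned about 0.95 rad for a 1.57 rad sweep, and the mark is at (252,255). So it works, with slip. Now full turns, with a look after each.

```bash
cat >> h.py <<'E'
def stroke(phi,ang,zs,F=11.,n=None):
    robot.goto(tcp(phi,zs+.008),ORI); robot.wait(.15)
    np.save('f0.npy',robot.observe()['ft_force'])
    hit=robot.move_l(tcp(phi,zs-.006),vel=0.03,until_force=5)
    f=robot.observe()['ft_force'][2]-F0()[2]; z=tipz()
    print('hit',hit,'surface',round((z+f/3000)*1e3,2))
    if not hit: raise SystemExit
    phi,z=sweep(phi,ang,z-(F-f)/3000,n or int(np.ceil(ang/.6)),F,log=False)
    print('end f',(robot.observe()['ft_force']-F0()).round(1),'z',z)
    robot.move_l(tcp(phi,z+.015),vel=.2)
E
python3 - <<'E'
from h import *
stroke(np.pi,2*np.pi,.130); look(.1335)
E
```

```text
hit True surface 129.98
end f [-4.5  7.4 18.4] z 0.12448102749807512
mark px 670 148.87462686567164 144.29253731343283 theta 4.164126814415525 t 13.7417
```

```bash
cat >> h.py <<'E'
def stroke(phi,ang,zs,F=11.,r=.016,lim=16):
    robot.goto(tcp(phi,zs+.006,r),ORI); robot.wait(.15)
    f0=robot.observe()['ft_force']
    hit=robot.move_l(tcp(phi,zs-.005,r),vel=0.03,until_force=5)
    f=robot.observe()['ft_force'][2]-f0[2]; z=tipz(); s=z+f/3000
    print('hit',hit,'surface',round(s*1e3,2))
    if not hit: raise SystemExit
    z=s-F/3000; n=int(np.ceil(ang/.53)); d=ang/n; p0=phi
    robot.move_l(tcp(phi,z,r),vel=.03)
    for k in range(n):
        phi+=d; z+=.0015*d/2/np.pi*.6
        robot.move_l(tcp(phi,z,r),vel=.1); f=robot.observe()['ft_force']-f0
        er=np.array([np.cos(phi),np.sin(phi)]); print(round(phi,2),round((z)*1e3,2),'rad',round(f[:2]@er,1),'tan',round(f[1]*er[0]-f[0]*er[1],1),'z',round(f[2],1))
        if f[2]>lim: z+=.001; 
    robot.move_l(tcp(phi,z+.012,r),vel=.2)
E
python3 - <<'E'
from h import *
stroke(np.pi,2*np.pi,.131); look(.134,'pics/p5.png')
E
```

```text
hit True surface 130.93
3.67 127.34 rad 1.3 tan -1.9 z 9.1
4.19 127.41 rad -1.1 tan -0.9 z 8.2
4.71 127.49 rad -2.0 tan -0.2 z 8.7
5.24 127.56 rad -1.6 tan -1.3 z 7.7
5.76 127.64 rad -0.6 tan 0.3 z 7.6
6.28 127.71 rad -2.5 tan 0.9 z 7.9
6.81 127.79 rad -1.8 tan 1.0 z 7.4
7.33 127.86 rad 1.1 tan 2.5 z 2.0
7.85 127.94 rad 4.0 tan 1.4 z 2.3
8.38 128.01 rad 14.1 tan -6.6 z 4.3
8.9 128.09 rad 5.7 tan -0.7 z 9.9
9.42 128.16 rad 3.6 tan -2.2 z 8.7
mark px 572 237.38286713286712 266.9527972027972 theta 0.7892287614957485 t 18.9083
```

The force dropped near φ≈60–120° (+y side), so the tip slid off the rim there. The real contact lies about 7 mm further to +y than I modelled. I'll correct that and continue; θ is now about 7.07.

```bash
cat >> h.py <<'E'
TIP=TIP+np.array([0,.007,0])
E
python3 - <<'E'
from h import *
stroke(np.pi,2*np.pi,.1315,F=12); look(.1345)
E
```

```text
hit True surface 131.77
3.67 127.85 rad -1.4 tan 0.3 z 8.8
4.19 127.92 rad -2.5 tan 1.1 z 9.2
4.71 128.0 rad -2.7 tan 1.4 z 9.0
5.24 128.07 rad -3.2 tan 1.2 z 8.7
5.76 128.15 rad -3.0 tan 1.7 z 9.4
6.28 128.22 rad -2.4 tan 1.4 z 8.4
6.81 128.3 rad -2.2 tan 1.5 z 8.8
7.33 128.37 rad -2.1 tan 0.8 z 8.1
7.85 128.45 rad -0.9 tan 1.2 z 9.3
8.38 128.52 rad -0.6 tan 0.9 z 9.9
8.9 128.6 rad 0.8 tan 0.0 z 8.7
9.42 128.67 rad 0.3 tan 1.0 z 9.6
mark px 498 145.09437751004015 254.4437751004016 theta 5.773563575536621 t 24.075
```

θ is about 12.06, 79 % efficient, and the touched height agrees. A stroke of 7.9 rad should land inside the ±1.57 band at anything from 70 to 100 % efficiency.

Run:
```python
from h import *
stroke(np.pi,8.1,.133,F=12); look(.1365,'pics/p6.png')
s=.1
p=robot.camera_params('wrist'); print(robot.observe()['joint_positions'].round(2))
```

```text
hit True surface 132.69
3.65 128.76 rad -0.5 tan 1.0 z 8.8
4.15 128.83 rad -1.6 tan 0.2 z 8.7
4.66 128.9 rad -0.6 tan 1.2 z 9.4
5.17 128.98 rad -0.4 tan 0.9 z 8.3
5.67 129.05 rad -2.6 tan 0.9 z 9.2
6.18 129.12 rad -2.6 tan 0.3 z 9.3
6.69 129.19 rad -2.4 tan -0.3 z 9.5
7.19 129.27 rad -3.4 tan -0.2 z 9.0
7.7 129.34 rad -2.7 tan 1.5 z 9.2
8.2 129.41 rad -1.8 tan 1.0 z 7.8
8.71 129.48 rad -0.6 tan 2.1 z 9.0
9.22 129.56 rad 0.9 tan 1.9 z 9.6
9.72 129.63 rad 0.5 tan 0.8 z 9.4
10.23 129.7 rad -1.3 tan 1.9 z 8.9
10.74 129.77 rad -0.5 tan 1.7 z 9.2
11.24 129.85 rad -0.9 tan 0.8 z 10.1
mark px 499 157.6312625250501 263.5470941883768 theta 5.975139039958767 t 30.25
[-0.58  0.36  1.65  0.    1.13  1.24]
```

View pics/p6.png

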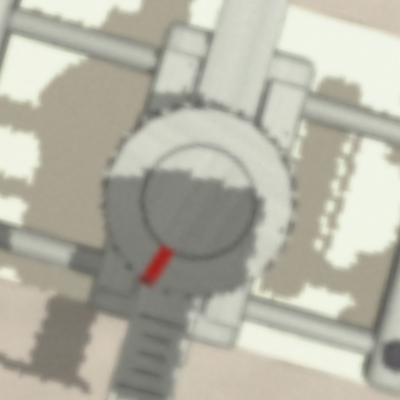

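θ ≈ 18.54 rad (mark at (158,264) px), which is 0.31 rad short of three turns and within tolerance. The touched height rose 2.7 mm against 2.63 mm expected, which confirms the count. Now I'll push the tab.

Run:
```python
from h import *
psi=-.275; u=np.array([np.cos(psi),np.sin(psi)]); O=[np.pi,0,psi]
P=lambda d,z: np.array([*(C-d*u),z])
robot.goto(P(.137,.22),O); robot.move_l(P(.137,.131),vel=.15); robot.wait(.2)
f0=robot.observe()['ft_force']
def rep(t): 
    s=robot.observe(); print(t,'d',round(float((C-s['tool_pos'][:2])@u),4),'f',(s['ft_force']-f0).round(1),s['clock'])
rep('start')
print(robot.move_l(P(.085,.131),vel=.05,until_force=6)); rep('mid')
print(robot.move_l(P(.052,.131),vel=.03,until_force=7)); rep('end')
```

```text
start d 0.1366 f [0. 0. 0.] 31.7417
False
mid d 0.085 f [ 1.4 -0.5 -0.2] 32.9333
True
end d 0.0636 f [-1.   0.6 -0.1] 33.675
```

Run:
```python
from h import *
psi=-.275; u=np.array([np.cos(psi),np.sin(psi)])
P=lambda d,z: np.array([*(C-d*u),z])
def rep(t): 
    s=robot.observe(); print(t,'d',round(float((C-s['tool_pos'][:2])@u),4),'f',s['ft_force'].round(1),s['clock'])
robot.wait(.3); rep('rest')
for k in range(3):
    print(robot.move_l(P(.055,.131),vel=.015,until_force=8)); rep('push'); robot.wait(.2); rep('rest')
im=robot.grab_frame('wrist'); cv2.imwrite('pics/w7.png',im[:,:,::-1])
```

```text
rest d 0.064 f [-0.6  0.1 -0.2] 33.975
True
push d 0.0636 f [ 1.1 -0.2  1.3] 34.275
rest d 0.0637 f [ 0.9 -0.  -0.5] 34.475
True
push d 0.0636 f [-1.   0.4  0.1] 34.7583
rest d 0.0637 f [-0.8 -0.2 -1. ] 34.9583
True
push d 0.0636 f [0.4 0.4 0.3] 35.25
rest d 0.0636 f [-0.4 -0.4 -0.2] 35.45
```

View pics/w7.png

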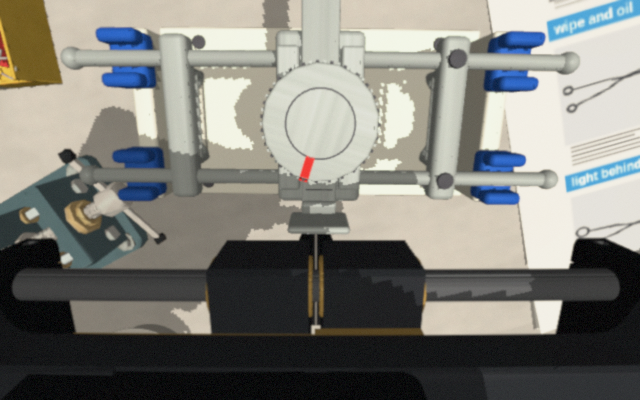

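The tab, at (320,222), is now close to the screw frame. The mark at (307,168) is unchanged, and three 8 N pushes all stopped at the same point, so this is a hard stop. I'll retreat, check, and hand in.

Run:
```python
from h import *
psi=-.275; u=np.array([np.cos(psi),np.sin(psi)])
P=lambda d,z: np.array([*(C-d*u),z])
robot.move_l(P(.10,.131),vel=.1); robot.move_l(P(.10,.28),vel=.15)
look(.1365)
p=robot.camera_params('wrist')
robot.goto(P(.10,.36),[np.pi,0,psi]); robot.grab_frame('wrist')
for r in robot.tip_of('wrist','tab')[:1]:
    t=at_z('wrist',r['at'],.117); print(r,t,'dist',np.linalg.norm(t[:2]-C))
for t in ('steel_bowl','green_brush','red_marker'):
    robot.grab_frame('top')
    for r in robot.tip_of('top',t)[:1]: print(t,at_z('top',r['at'],0).round(3))
robot.wait(.3); print(robot.observe()['clock'])
```

```text
mark px 486 156.9156378600823 264.83539094650206 theta 5.97667088504469 t 37.5833
{'at': [314.1, 127.3], 'conf': 0.78} [ 0.48893626 -0.24136008  0.117     ] dist 0.04966367805958194
green_brush [ 0.331 -0.193  0.   ]
red_marker [ 0.49  -0.539  0.   ]
38.7833
```

The tab measures 50 mm from the axis against 52 mm expected at the far stop, and the screw is still at 18.54 rad.

```bash
python3 -c "
from plant import robot
print(robot.sign_off())"
```

```text
the job is handed in; nothing more can be done
None
```

The job is handed in: the screw is at about 18.5 rad (2.95 turns from tight) and the blade is at its far stop, with nothing grasped; one early stroke pressed about 18 N, over the 8–15 N guide, and one slipped off the rim with about 14 N sideways.

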